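# Wedge the slant board up to its height mark

## Task

Set the slant board for the agar dish: draw the steel wedge out of its stand, put it down flat on the table and let go, then take it again by its thick end and slide its thin end under the front edge of the board until the board's brass tongue has risen level with the brass height mark beside it. Let go and leave the board resting on the wedge, with the dish still in its place on the board and the height mark, the dropper bottle and the beaker where they were.

Things in the scene. Friction and masses are not known exactly. Their poses are not given: they have to be found in the camera images.
- slant_stand: Aluminium slant board 140 mm wide, 8 thick in a fixed dark steel frame. Origin: on the table under the middle of the front edge; x to the hinge (the way the wedge goes in), z up. Hinge 130 behind, 12 high. Down, the round front edge (radius 4) clears the table by 8; bare table below it, open in front. Lifts freely, 4 N at the edge. Frame rails at y +-80, 9 high; gauge post at x 12, y 106, 78 high
- tongue (a point): Middle of the top edge of the free end of the brass tongue (6 mm wide, 3 mm thick) that sticks out of the board's +y side, 12 mm behind its front edge; it rises with the board, about 0.9 times as much as the front edge
- mark (a point): Middle of the top edge of the free end of the brass blade (6 mm wide, 3 mm thick) of the rider clamped on the gauge post: the height mark, 2 mm beyond the tongue's end and 11 to 17 mm above it at the start. The clamp holds it only by friction of 4 N
- wedge_stand: Grey plastic stand fixed to the table, foot 90 (x) x 80 (y) x 8 mm, upright block 62 (x) x 58 (y) x 70 mm with a pocket open at the top, 41 (x) by 37 (y) mm and 59.5 mm deep. Origin at the centre of the foot on the table, z up. The wedge stands in the pocket on its thick end, tip up, with its width along the stand's x and its sloped face to the stand's +y; the upper 90 mm of it stick out
- wedge_mid (a point): Centre of the plain steel wedge (150 long, 36 wide, 0.12 kg). Axes: z from the thick end to the thin end (tip at z = 75 mm), x across the width, y from the flat face (at y = -9 mm) to the sloped face. 33 mm thick over the first 25 mm at the thick end, then tapering to 3 mm at the tip (0.24 mm per mm). Friction keeps it from sliding back out
- wedge_butt (a point): Middle of the wedge's thick end block (33 x 36 x 25 mm), same axes: the end face is at z = -12.5, the tip at z = +137.5, the flat face at y = -16.5 mm
- agar_dish_mid (a point): Centre of the petri dish (59 mm across, 15 mm high) that lies loose on the board, about 80 mm behind the front edge
- vial_mid (a point): Centre of a loose dropper bottle (33 mm across, 102 mm high) that stands on the table; leave it alone
- beaker_mid (a point): Centre of a loose empty plastic beaker (77 mm across, 94 mm high) that stands on the table; leave it alone

How it is judged:
On the way:
1. the wedge is out of its stand, lying flat on the table, let go (angle between wedge_mid's own z axis and vertical above 1.3 rad and angle between wedge_mid's own x axis and vertical above 1.45 rad and height (world z) of wedge_mid below 0.02 m and contact force between the fingers and wedge below 0.1 N), for 0.2 s.
At the end, for the whole second after the job is handed in: The tongue is level with the mark within 2.5 mm; the board rests on the wedge (over 1 N), which lies at rest under it, its middle within 60 mm of the slant stand's origin; the mark is within 3 mm, and dish, dropper bottle and beaker within 20 mm, of where they started (z of tongue in the frame of mark between -0.0025 and 0.0025 m and contact force between wedge and slant_stand above 1 N and linear speed of wedge below 0.01 m/s and distance between wedge_mid and slant_stand below 0.06 m and distance of mark from where it was at the start of the episode below 0.003 m and distance of each of agar_dish_mid, vial_mid, beaker_mid from where it was at the start of the episode below 0.02 m); the robot touches nothing.
It fails at once if the height mark is shifted (distance of mark from where it was at the start of the episode above 0.003 m).
It fails at once if the dish ends or passes more than 20 mm from where it lay (distance of agar_dish_mid from where it was at the start of the episode above 0.02 m).
It fails at once if the dropper bottle or the beaker is pushed or upset (distance of any of vial_mid, beaker_mid from where it was at the start of the episode above 0.02 m).
It also fails if it takes over 61 s, if anything falls off the work surface, if the arm or the gripper's body presses on something with over 40 N, if the wrist force passes 120 N, or if a joint passes its speed limit or range.

## Robot

A 6-joint arm with a two-finger parallel gripper is mounted at the origin on the work surface; the furniture and walls round the work are solid. World frame = base frame: x ahead of the robot, y to its left, z up, the work surface at z = 0. Lengths are in m, angles in rad, forces in N, time in s.
With the tool pointing down it reaches from about 0.225 to 0.875 m from the base axis. Payload 3.4 kg.
Tool frame: the origin (TCP) lies at the centre of the arm's flange, where the gripper is bolted on; the fingertips stand manip.tcp_to_tips ahead of it and the grasp point (between the pads) lies 155 mm ahead of it (manip.tcp_to_tips is the distance from the TCP to the fingertips, in m); z points along the fingers, y is the line along which they close (so a half turn about z gives the same grasp; the last joint's range is limited). The gripper opens to 85 mm and grips with 20 to 120 N. Pads are 22 mm wide; open, the fingers measure 114 mm over their backs; the gripper's body (76 mm by 85 mm) begins 54 mm behind the grasp point. The pads swing forward as they close: fully open they stand 13 mm farther back than shut.
Start: joints at [-1.287, 0.276, 1.505, -0, 1.361, -0.121], TCP at [0.226, -0.529, 0.405] pointing down, gripper open.
Joint ranges: [-2.89, 2.89], [-0.75, 2.08], [0.22, 2.7], [-1.18, 4.32], [0.11, 2.71], [-2.7, 2.7]. Speed limits (rad/s): [2.57, 2.57, 3.14, 3.14, 3.14, 3.14].

## Interface

Orientations are given as a unit quaternion [w, x, y, z].
In Python, from rig import sensors, imaging, manip gives the robot as it stands. The module is installed in compiled form; this text tells all that it offers.
- The arm moves only by the tool jog_arm, never from a script. Its argument "plan" is a list of rows, each an object of numbers: "dx", "dy", "dz": the shift along the tool's x, y, z in mm; "ax", "ay", "az": the turn, a rotation vector about the tool's x, y, z in units of 6 degrees (1.0 is 6 degrees); "grip": the closure, from 0 (fully open) to 1 (shut). A call has 1 to 20 rows; each row shifts and turns the commanded pose from where the row before left it, along the tool's axes as they then stand; what a row does not reach is not made up. A row lasts 1/12 s, in which the tool goes at most 41.7 mm and 7.16 degrees, less where a joint would pass 70% of its speed; a pose out of reach is approached as far as the arm can. A call is refused whole if a number of a shift passes 41.7 or a number of a turn 1, either way. A call with a gripper value outside its range is refused whole. The fingers move at their own pace and stop on an object; "grip_force" is the grip in N (left out, the last holds). Time passes only in rows, so rows that do not move let the fingers close. It gives the time, the measured TCP pose, the force, the opening and the grip force at its end, in the units of the state.
- sensors.get_state(): the state, without advancing time (a new reading comes with each control period).
- imaging.get_image(name): name is "scene" or "top" or "wrist"; returns a dict with "image" (480x640x3 uint8, red, green, blue), "K" (3x3 intrinsics, pixels), "k1" (the pictures are not rectified: a ray, as slopes to the right and down, at radius r is drawn at 1 + k1 r^2 times it, then the intrinsics apply), "extrinsics" (4x4, takes a point from world to camera coordinates). Camera axes: x right, y up, looking along -z (the intrinsics and any distortion apply to the point x, -y, -z); pixel columns grow to the right and rows downward; lengths in m; the calibration is good to about 2 mm. A picture is of the moment at which its call begins. There is no depth.
- manip.sign_off(): hands the job in; it is judged then, once.
The state is a dict: "clock": time; "qpos": joint angles; "qd": joint speeds; "effort": joint torques, N m; "position": TCP position; "ee_rot": TCP orientation; "contact_force": force on the tool from outside, world axes, zero at the start; "moment": the same for the moment, N m; "width": finger opening in m; "gripper_force": force on a finger pad.
Only numpy, scipy, OpenCV 4.12 (cv2) and the standard library are available. Lean on these libraries where they do the work, as an engineer would, in place of code of your own. Each camera call takes 0.05 s, during which the arm holds its last target. There are 200 camera calls.

## Working session

There is one attempt and no reset: what is moved stays moved. The work goes in short steps, Python scripts to look and compute and a tool call to move; the robot and the scene stay as the last step left them, time stands still between calls to the robot, and variables do not carry over. Pictures are saved under pics/ and viewed, at most 10 in all, crops included, and the job is handed in when it is done.

Besides the shell and the picture viewer there is one more tool, called after ">>>" by a JSON object that holds its "fn" and its "kwargs". jog_arm: Moves the arm, as the interface text tells. Its arguments: {"type":"object","properties":{"plan":{"type":"array"},"grip_force":{"type":"number"}},"required":["plan"]}

```bash
mkdir -p pics
python3 - <<'E'
from rig import sensors, imaging, manip
import cv2,pickle
print(manip.tcp_to_tips, sensors.get_state())
d={}
for n in ("scene","top"):
    r=imaging.get_image(n); d[n]=r
    cv2.imwrite(f"pics/{n}0.png",r["image"][:,:,::-1]); print(n,r["K"],r["k1"],r["extrinsics"])
pickle.dump(d,open("v0.pkl","wb"))
E
```

```text
0.1734 {'clock': 0.0, 'qpos': array([-1.28699551e+00,  2.76652286e-01,  1.50615401e+00,  5.33831985e-06,
        1.36070164e+00, -1.20990433e-01]), 'qd': array([ 0.00137611, -0.00063136,  0.00116644, -0.00084091,  0.00098288,
       -0.0005405 ]), 'effort': array([-1.93824548e-03, -4.16782665e+01, -2.45806861e+01, -6.32837673e-04,
        1.11604683e-02,  1.15498770e-05]), 'position': array([ 0.22639372, -0.52833267,  0.40379841]), 'ee_rot': array([-9.54683082e-04,  9.79587492e-01,  2.01015991e-01, -7.52696811e-05]), 'contact_force': array([ 0.01268347,  0.68893764, -0.30788856]), 'moment': array([-0.06155364,  0.06819914, -0.00436114]), 'gripper_force': 0.0, 'width': 0.08549067782791814}
scene [[462.52450878   0.         325.85202292]
 [  0.         462.52450878 244.03413277]
 [  0.           0.           1.        ]] -0.060408076493225445 [[-0.88533197 -0.4645028   0.02060226  0.44413813]
 [ 0.29103987 -0.51907069  0.80365503 -0.19957418]
 [-0.36260598  0.71749757  0.59473871 -0.80690077]
 [ 0.          0.          0.          1.        ]]
top [[507.8045736    0.         320.24470011]
 [  0.         507.8045736  238.62383082]
 [  0.           0.           1.        ]] 0.013693635054621496 [[ 0.02773028 -0.99956059 -0.01047158  0.0055822 ]
 [ 0.99813223  0.02711717  0.05474213 -0.52223419]
 [-0.05443412 -0.01197003  0.99844561 -0.89155251]
 [ 0.          0.          0.          1.        ]]
```

View pics/scene0.png

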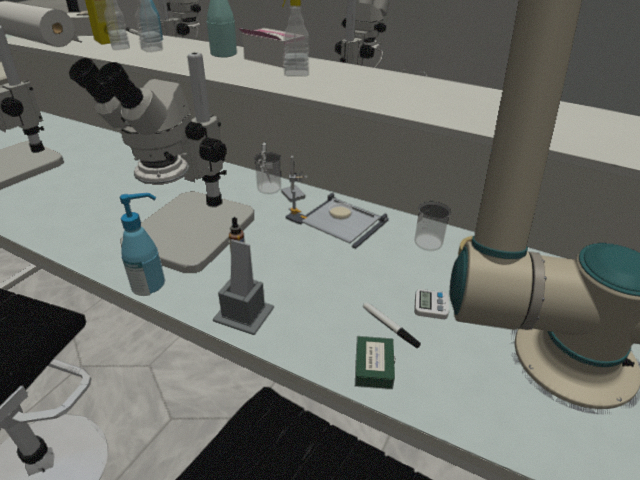

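View pics/top0.png

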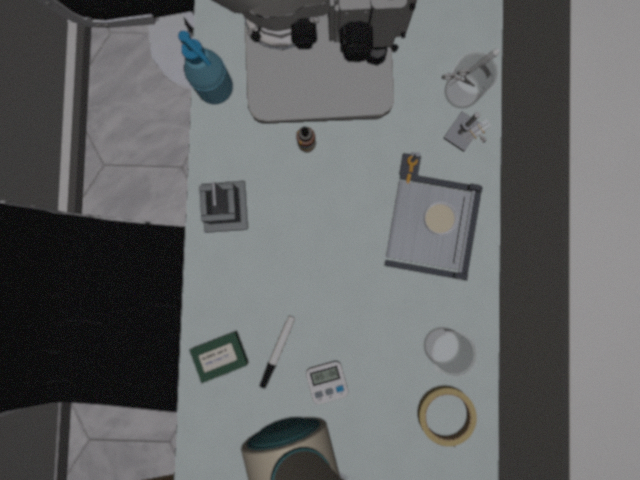

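```bash
cat > h.py <<'E'
import numpy as np,cv2,pickle
def ray(r,u,v):
    K=r["K"];d=np.array([(u-K[0,2])/K[0,0],(v-K[1,2])/K[1,1]]);s=d.copy()
    for _ in range(20): s=d/(1+r["k1"]*(s@s))
    E=r["extrinsics"];R=E[:3,:3];return -R.T@E[:3,3], R.T@np.array([s[0],-s[1],-1])
def onz(r,u,v,z):
    o,d=ray(r,u,v);return o+d*(z-o[2])/d[2]
def tri(r1,p1,r2,p2):
    A=np.zeros((3,3));b=np.zeros(3);L=[]
    for r,p in((r1,p1),(r2,p2)):
        o,d=ray(r,*p);d/=np.linalg.norm(d);P=np.eye(3)-np.outer(d,d);A+=P;b+=P@o;L.append((P,o))
    x=np.linalg.solve(A,b);return x,[np.linalg.norm(P@(x-o)) for P,o in L]
def proj(r,X):
    E=r["extrinsics"];c=E[:3,:3]@np.asarray(X)+E[:3,3];s=np.array([c[0],-c[1]])/-c[2]
    s=s*(1+r["k1"]*(s@s));K=r["K"];return s[0]*K[0,0]+K[0,2],s[1]*K[1,1]+K[1,2]
E
python3 - <<'E'
import cv2,pickle,numpy as np
d=pickle.load(open("v0.pkl","rb"))
t=d["top"]["image"][:,:,::-1];s=d["scene"]["image"][:,:,::-1]
R=lambda im,x,y,w,h,k:cv2.resize(im[y:y+h,x:x+w],None,fx=k,fy=k,interpolation=cv2.INTER_CUBIC)
a=np.vstack([R(t,190,165,67,75,4),R(s,210,215,67,75,4)])
b=np.vstack([R(t,375,140,120,75*1,4),R(s,280,150,120,75,4)])
# left stand, right board (top full)
cv2.imwrite("pics/c.png",np.hstack([a,b]))
E
```

```text
(no output)
```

View pics/c.png

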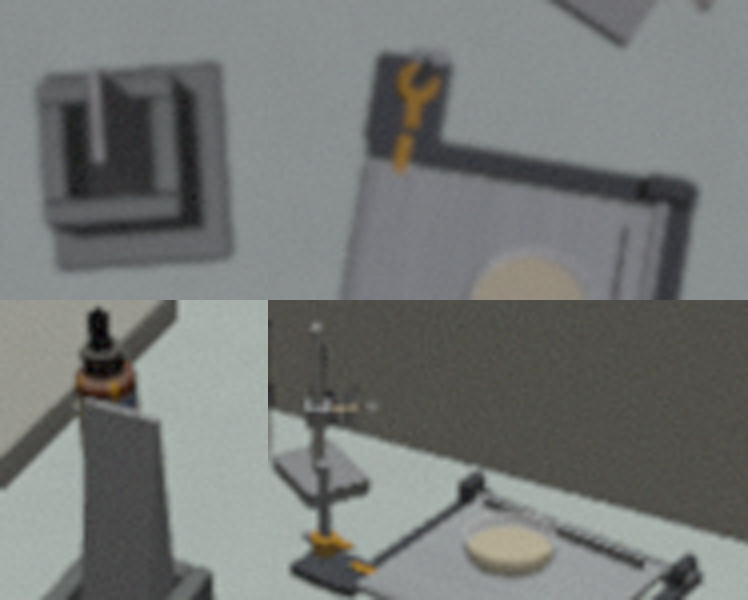

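Run:
```python
from h import *
np.set_printoptions(precision=4,suppress=True)
d=pickle.load(open("v0.pkl","rb"));t=d["top"];s=d["scene"]
print("cams",ray(t,320,240)[0],ray(s,320,240)[0])
T=lambda x,y:(190+x/4-.4,165+y/4-.4)
B=lambda x,y:(375+(x-268)/4-.4,140+y/4-.4)
S=lambda x,y:(210+x/4-.4,215+(y-300)/4-.4)
SB=lambda x,y:(280+(x-268)/4-.4,150+(y-300)/4-.4)
print("tip",tri(t,T(92,72),s,S(84,402)),tri(t,T(100,162),s,S(159,420)))
for z in(.16,.1685):print(z,onz(t,*T(96,71),z),onz(t,*T(100,163),z))
print("foot",[onz(t,*T(*p),.008) for p in((38,80),(218,62),(232,255),(58,270))])
for z in (.07,.078):print("block",[onz(t,*T(*p),z) for p in((38,95),(172,82),(178,215),(48,222))])
# board frame
print("tongue end/blade, z .025", onz(t,*B(405,135),.02),onz(t,*B(400,168),.02),onz(t,*B(410,130),.03))
print("frame front corner",onz(t,*B(366,155),.009),"postfoot",[onz(t,*B(*p),.005) for p in((382,55),(450,62),(440,140))])
print("front rail end px", onz(t,386,264,.009),onz(t,467,278,.009),onz(t,481,184,.009),onz(t,408,180,.012))
for n,p,q in(("dish",(440,218),None),):print(n,onz(t,*p,.03))
print("vial",onz(t,306,132,.1),"beaker",onz(t,441,346,.094),onz(t,457,356,0.0))
```

```text
cams [0.4726 0.0091 0.9188] [0.1587 0.6817 0.6311]
tip (array([0.5945, 0.1831, 0.1596]), [np.float64(0.00041230693196311137), np.float64(0.0004123069319630829)]) (array([0.5597, 0.1783, 0.1597]), [np.float64(0.0005100480283979712), np.float64(0.0005100480283981929)])
0.16 [0.5945 0.1813 0.16  ] [0.5597 0.1784 0.16  ]
0.1685 [0.5932 0.1794 0.1685] [0.5588 0.1765 0.1685]
foot [array([0.6142, 0.2419, 0.008 ]), array([0.6245, 0.1607, 0.008 ]), array([0.5372, 0.1513, 0.008 ]), array([0.5283, 0.2294, 0.008 ])]
block [array([0.5982, 0.2258, 0.07  ]), array([0.6052, 0.1695, 0.07  ]), array([0.549 , 0.1649, 0.07  ]), array([0.5446, 0.2194, 0.07  ])]
block [array([0.597 , 0.2237, 0.078 ]), array([0.6039, 0.168 , 0.078 ]), array([0.5483, 0.1634, 0.078 ]), array([0.5439, 0.2174, 0.078 ])]
tongue end/blade, z .025 [ 0.6422 -0.1347  0.02  ] [ 0.6274 -0.1327  0.02  ] [ 0.6426 -0.1352  0.03  ]
frame front corner [ 0.6348 -0.1191  0.009 ] postfoot [array([ 0.6814, -0.126 ,  0.005 ]), array([ 0.6789, -0.1568,  0.005 ]), array([ 0.6432, -0.1529,  0.005 ])]
front rail end px [ 0.48   -0.0987  0.009 ] [ 0.4591 -0.243   0.009 ] [ 0.6283 -0.266   0.009 ] [ 0.6317 -0.1347  0.012 ]
dish [ 0.5629 -0.1889  0.03  ]
vial [0.6909 0.047  0.1   ] beaker [ 0.3506 -0.1792  0.094 ] [ 0.3199 -0.2293  0.    ]
```

```bash
cat >> h.py <<'E'
from scipy.spatial.transform import Rotation as Ro
def q2R(q): return Ro.from_quat([q[1],q[2],q[3],q[0]])
def target(yaw,tilt,flip=1):
    """tool y along flip*(cos yaw,sin yaw); tilt=0 down, 90 = horizontal pointing to -Y' ; returns Rotation"""
    Rz=Ro.from_euler('z',yaw,degrees=True).as_matrix();t=np.radians(tilt)
    z=Rz@np.array([0,-np.sin(t),-np.cos(t)]);y=flip*Rz[:,0];x=np.cross(y,z)
    return Ro.from_matrix(np.c_[x,y,z])
def to(R,p_grasp,L=.155):
    """needed: rotation vec in 6deg units (tool axes), then shift in new tool axes mm"""
    from rig import sensors
    s=sensors.get_state();Rc=q2R(s["ee_rot"]);p=np.asarray(p_grasp)-L*R.as_matrix()[:,2]
    np.set_printoptions(precision=2,suppress=True)
    d=p-s["position"]
    print("turn",np.degrees((Rc.inv()*R).as_rotvec())/6,"shift(old axes)",1e3*Rc.inv().apply(d),"shift(new axes)",1e3*R.inv().apply(d),"t",s["clock"],"TCP target",p,"at",s["position"])
E
python3 - <<'E'
from h import *
np.set_printoptions(precision=3,suppress=True)
def fk(q): return Ro.from_euler('ZYZYZ',[q[0],q[1]+q[2],q[3],q[4],q[5]+np.pi/2])
q0=[-1.287,.2766,1.506,0,1.3607,-.121]
print(fk(q0).as_quat())
for f in(1,-1):
  for tilt in(0,60,80,90):
    R=target(7,tilt,f)
    for q1,q23 in((.45,1.7),(.45,2.0)):
        e=(Ro.from_euler('ZY',[q1,q23]).inv()*R).as_euler('ZYZ')
        e[2]-=np.pi/2; alt=[e[0]+np.pi,-e[1],e[2]+np.pi]
        print(f,tilt,q23,e,alt)
to(target(7,80),(.577,.19,.3));to(target(7,80,-1),(.577,.19,.3))
E
```

```text
Traceback (most recent call last):
  File "scipy/spatial/transform/_rotation.pyx", line 1413, in scipy.spatial.transform._rotation.Rotation.from_euler
ValueError: Expected axis specification to be a non-empty string of upto 3 characters, got ZYZYZ
```

Run:
```python
from h import *
np.set_printoptions(precision=3,suppress=True)
def fk(q): return Ro.from_euler('ZYZ',[q[0],q[1]+q[2],q[3]])*Ro.from_euler('YZ',[q[4],q[5]+np.pi/2])
q0=[-1.287,.2766,1.506,0,1.3607,-.121]
print(fk(q0).as_quat())
for f in(1,-1):
  for tilt in(0,60,80,90):
    R=target(7,tilt,f)
    for q1,q23 in((.45,1.7),(.45,2.0)):
        e=(Ro.from_euler('ZY',[q1,q23]).inv()*R).as_euler('ZYZ')
        e[2]-=np.pi/2
        print(f,tilt,q23,e)
to(target(7,80),(.577,.19,.3));to(target(7,80,-1),(.577,.19,.3))
```

```text
[ 0.98   0.201 -0.    -0.001]
1 0 1.7 [-0.     1.442  0.328]
1 0 2.0 [-0.     1.142  0.328]
1 60 1.7 [-0.995  1.785  0.281]
1 60 2.0 [-0.963  1.616  0.532]
1 80 1.7 [-1.346  1.867  0.192]
1 80 2.0 [-1.269  1.789  0.491]
1 90 1.7 [-1.527  1.896  0.136]
1 90 2.0 [-1.43   1.868  0.45 ]
-1 0 1.7 [ 0.     1.442 -2.814]
-1 0 2.0 [ 0.     1.142 -2.814]
-1 60 1.7 [-0.995  1.785 -2.86 ]
-1 60 2.0 [-0.963  1.616 -2.61 ]
-1 80 1.7 [-1.346  1.867 -2.95 ]
-1 80 2.0 [-1.269  1.789 -2.65 ]
-1 90 1.7 [-1.527  1.896 -3.005]
-1 90 2.0 [-1.43   1.868 -2.691]
turn [ -8.51 -11.33 -10.12] shift(old axes) [ 647.73 -668.69   78.22] shift(new axes) [ 218.74  435.53 -797.04] t 0.1 TCP target [0.56 0.34 0.33] at [ 0.23 -0.53  0.4 ]
turn [-12.09   9.08  14.39] shift(old axes) [ 647.73 -668.69   78.22] shift(new axes) [-218.74 -435.53 -797.04] t 0.1 TCP target [0.56 0.34 0.33] at [ 0.23 -0.53  0.4 ]
```

Run:
```python
from h import *
to(target(7,0),(.556,.36,.27))
```

```text
turn [ -0.01  -0.01 -12.3 ] shift(old axes) [ 652.82 -686.79  -19.83] shift(new axes) [841.56 435.4  -21.07] t 0.1 TCP target [0.56 0.36 0.43] at [ 0.23 -0.53  0.4 ]
```

>>> {"fn": "jog_arm", "kwargs": {"plan": [{"az": -0.95},{"az": -0.95},{"az": -0.95},{"az": -0.95},{"az": -0.95},{"az": -0.95},{"az": -0.95},{"az": -0.95},{"az": -0.95},{"az": -0.95},{"az": -0.95},{"az": -0.95},{"az": -0.9,"dx": 20,"dy": 10},{"dx": 34,"dy": 17.5},{"dx": 34,"dy": 17.5},{"dx": 34,"dy": 17.5},{"dx": 34,"dy": 17.5},{"dx": 34,"dy": 17.5},{"dx": 34,"dy": 17.5},{"dx": 34,"dy": 17.5}]}}

```text
$.plan[0]: bad value
```

>>> {"fn": "jog_arm", "kwargs": {"plan": [{"dx": 34,"dy": 17.5},{"dx": 34,"dy": 17.5},{"dx": 34,"dy": 17.5},{"dx": 34,"dy": 17.5},{"dx": 34,"dy": 17.5},{"dx": 34,"dy": 17.5},{"dx": 34,"dy": 17.5},{"dx": 34,"dy": 17.5},{"dx": 34,"dy": 17.5},{"dx": 34,"dy": 17.5},{"dx": 34,"dy": 17.5},{"dx": 34,"dy": 17.5},{"dx": 34,"dy": 17.5},{"dx": 34,"dy": 17.5},{"dx": 34,"dy": 17.5},{"dx": 34,"dy": 17.5},{"dx": 34,"dy": 17.5},{"dx": 10,"dy": 5},{}]}}

```text
$.plan[0]: bad value
```

Run:
```python
from h import *
from rig import sensors
to(target(7,68),(.576,.195,.2)); print(sensors.get_state()["qpos"])
```

```text
turn [ -7.26  -9.66 -10.74] shift(old axes) [ 646.27 -664.99  147.07] shift(new axes) [ 442.07  435.15 -704.79] t 0.1 TCP target [0.56 0.34 0.26] at [ 0.23 -0.53  0.4 ]
[-1.29  0.28  1.51 -0.    1.36 -0.12]
```

>>> {"fn": "jog_arm", "kwargs": {"plan": [{"dx": 0,"dy": 0,"dz": 0,"ax": 0,"ay": 0,"az": -0.95,"grip": 0}]}}

```text
clock: 0.18
position: [0.2264, -0.5284, 0.4041]
ee_rot: [-0.001, 0.968, 0.25, -0.0]
contact_force: [0.0, -0.2, 0.5]
width: 0.0855
gripper_force: 0.0
```

>>> {"fn": "jog_arm", "kwargs": {"plan": [{"az": -0.95,"grip": 0}]}}

```text
$.plan[0]: bad value
```

>>> {"fn": "jog_arm", "kwargs": {"plan": [{"dx": 0,"dy": 0,"dz": 0,"ax": 0,"ay": 0,"az": -0.95,"grip": 0},{"dx": 0,"dy": 0,"dz": 0,"ax": 0,"ay": 0,"az": -0.95,"grip": 0},{"dx": 0,"dy": 0,"dz": 0,"ax": 0,"ay": 0,"az": -0.95,"grip": 0},{"dx": 0,"dy": 0,"dz": 0,"ax": 0,"ay": 0,"az": -0.95,"grip": 0},{"dx": 0,"dy": 0,"dz": 0,"ax": 0,"ay": 0,"az": -0.95,"grip": 0},{"dx": 0,"dy": 0,"dz": 0,"ax": 0,"ay": 0,"az": -0.95,"grip": 0},{"dx": 0,"dy": 0,"dz": 0,"ax": 0,"ay": 0,"az": -0.95,"grip": 0},{"dx": 0,"dy": 0,"dz": 0,"ax": 0,"ay": 0,"az": -0.95,"grip": 0},{"dx": 0,"dy": 0,"dz": 0,"ax": 0,"ay": 0,"az": -0.95,"grip": 0},{"dx": 0,"dy": 0,"dz": 0,"ax": 0,"ay": 0,"az": -0.95,"grip": 0},{"dx": 0,"dy": 0,"dz": 0,"ax": 0,"ay": 0,"az": -0.95,"grip": 0},{"dx": 0,"dy": 0,"dz": 0,"ax": 0,"ay": 0,"az": -0.9,"grip": 0},{"dx": 34,"dy": 17.5,"dz": 0,"ax": 0,"ay": 0,"az": 0,"grip": 0},{"dx": 34,"dy": 17.5,"dz": 0,"ax": 0,"ay": 0,"az": 0,"grip": 0},{"dx": 34,"dy": 17.5,"dz": 0,"ax": 0,"ay": 0,"az": 0,"grip": 0},{"dx": 34,"dy": 17.5,"dz": 0,"ax": 0,"ay": 0,"az": 0,"grip": 0},{"dx": 34,"dy": 17.5,"dz": 0,"ax": 0,"ay": 0,"az": 0,"grip": 0},{"dx": 34,"dy": 17.5,"dz": 0,"ax": 0,"ay": 0,"az": 0,"grip": 0},{"dx": 34,"dy": 17.5,"dz": 0,"ax": 0,"ay": 0,"az": 0,"grip": 0},{"dx": 34,"dy": 17.5,"dz": 0,"ax": 0,"ay": 0,"az": 0,"grip": 0}]}}

```text
clock: 1.85
position: [0.3323, -0.2396, 0.4044]
ee_rot: [-0.0, 0.663, 0.749, 0.0]
contact_force: [0.8, 0.1, 0.7]
width: 0.0855
gripper_force: 0.0
```

>>> {"fn": "jog_arm", "kwargs": {"plan": [{"dx": 34,"dy": 17.5,"dz": 0,"ax": 0,"ay": 0,"az": 0,"grip": 0},{"dx": 34,"dy": 17.5,"dz": 0,"ax": 0,"ay": 0,"az": 0,"grip": 0},{"dx": 34,"dy": 17.5,"dz": 0,"ax": 0,"ay": 0,"az": 0,"grip": 0},{"dx": 34,"dy": 17.5,"dz": 0,"ax": 0,"ay": 0,"az": 0,"grip": 0},{"dx": 34,"dy": 17.5,"dz": 0,"ax": 0,"ay": 0,"az": 0,"grip": 0},{"dx": 34,"dy": 17.5,"dz": 0,"ax": 0,"ay": 0,"az": 0,"grip": 0},{"dx": 34,"dy": 17.5,"dz": 0,"ax": 0,"ay": 0,"az": 0,"grip": 0},{"dx": 34,"dy": 17.5,"dz": 0,"ax": 0,"ay": 0,"az": 0,"grip": 0},{"dx": 34,"dy": 17.5,"dz": 0,"ax": 0,"ay": 0,"az": 0,"grip": 0},{"dx": 34,"dy": 17.5,"dz": 0,"ax": 0,"ay": 0,"az": 0,"grip": 0},{"dx": 34,"dy": 17.5,"dz": 0,"ax": 0,"ay": 0,"az": 0,"grip": 0},{"dx": 34,"dy": 17.5,"dz": 0,"ax": 0,"ay": 0,"az": 0,"grip": 0},{"dx": 34,"dy": 17.5,"dz": 0,"ax": 0,"ay": 0,"az": 0,"grip": 0},{"dx": 34,"dy": 17.5,"dz": 0,"ax": 0,"ay": 0,"az": 0,"grip": 0},{"dx": 34,"dy": 17.5,"dz": 0,"ax": 0,"ay": 0,"az": 0,"grip": 0},{"dx": 34,"dy": 17.5,"dz": 0,"ax": 0,"ay": 0,"az": 0,"grip": 0},{"dx": 24,"dy": 12,"dz": 0,"ax": 0,"ay": 0,"az": 0,"grip": 0},{"dx": 0,"dy": 0,"dz": 0,"ax": 0,"ay": 0,"az": 0,"grip": 0}]}}

```text
clock: 3.35
position: [0.5541, 0.3626, 0.4029]
ee_rot: [-0.001, 0.661, 0.75, 0.001]
contact_force: [0.6, 0.6, -0.0]
width: 0.0853
gripper_force: 0.0
```

Run:
```python
from h import *
from rig import sensors
to(target(7,68),(.576,.195,.2)); print(sensors.get_state()["qpos"])
```

```text
turn [  0.02 -11.36   0.03] shift(old axes) [-25.7    1.14 144.79] shift(new axes) [124.83   1.29  77.72] t 3.35 TCP target [0.56 0.34 0.26] at [0.55 0.36 0.4 ]
[0.47 0.41 1.31 0.   1.42 0.35]
```

>>> {"fn": "jog_arm", "kwargs": {"plan": [{"dx": 0,"dy": 0,"dz": 0,"ax": 0,"ay": -0.95,"az": 0,"grip": 0},{"dx": 0,"dy": 0,"dz": 0,"ax": 0,"ay": -0.95,"az": 0,"grip": 0},{"dx": 0,"dy": 0,"dz": 0,"ax": 0,"ay": -0.95,"az": 0,"grip": 0},{"dx": 0,"dy": 0,"dz": 0,"ax": 0,"ay": -0.95,"az": 0,"grip": 0},{"dx": 0,"dy": 0,"dz": 0,"ax": 0,"ay": -0.95,"az": 0,"grip": 0},{"dx": 0,"dy": 0,"dz": 0,"ax": 0,"ay": -0.95,"az": 0,"grip": 0},{"dx": 0,"dy": 0,"dz": 0,"ax": 0,"ay": -0.95,"az": 0,"grip": 0},{"dx": 0,"dy": 0,"dz": 0,"ax": 0,"ay": -0.95,"az": 0,"grip": 0},{"dx": 0,"dy": 0,"dz": 0,"ax": 0,"ay": -0.95,"az": 0,"grip": 0},{"dx": 0,"dy": 0,"dz": 0,"ax": 0,"ay": -0.95,"az": 0,"grip": 0},{"dx": 0,"dy": 0,"dz": 0,"ax": 0,"ay": -0.95,"az": 0,"grip": 0},{"dx": 0,"dy": 0,"dz": 0,"ax": 0,"ay": -0.9,"az": 0,"grip": 0},{"dx": 0,"dy": 0,"dz": -30,"ax": 0,"ay": 0,"az": 0,"grip": 0},{"dx": 25,"dy": 0,"dz": -30,"ax": 0,"ay": 0,"az": 0,"grip": 0},{"dx": 40,"dy": 0,"dz": 0,"ax": 0,"ay": 0,"az": 0,"grip": 0},{"dx": 40,"dy": 0,"dz": 0,"ax": 0,"ay": 0,"az": 0,"grip": 0},{"dx": 0,"dy": 0,"dz": 0,"ax": 0,"ay": 0,"az": 0,"grip": 0},{"dx": 0,"dy": 0,"dz": 0,"ax": 0,"ay": 0,"az": 0,"grip": 0}]}}

```text
clock: 4.85
position: [0.5413, 0.4519, 0.3272]
ee_rot: [0.42, 0.547, 0.621, -0.374]
contact_force: [-0.6, -0.5, 1.4]
width: 0.085
gripper_force: 0.0
```

Run:
```python
from h import *
from rig import sensors,imaging
to(target(7,68),(.576,.185,.11)); print(sensors.get_state()["qpos"])
r=imaging.get_image("wrist");pickle.dump(r,open("w1.pkl","wb"));cv2.imwrite("pics/w1.png",r["image"][:,:,::-1])
print(r["K"],r["extrinsics"],ray(r,320,240)); print(proj(r,(.5945,.1831,.1596)),proj(r,(.5597,.1783,.1597)),proj(r,(.557,-.109,.012)))
```

```text
turn [-0.01  0.06  0.04] shift(old axes) [101.74   2.64 175.25] shift(new axes) [100.6    1.9  175.91] t 4.85 TCP target [0.56 0.33 0.17] at [0.54 0.45 0.33]
[ 0.79  0.76  1.14 -0.93  2.01  0.61]
[[347.12   0.   320.42]
 [  0.   347.12 233.61]
 [  0.     0.     1.  ]] [[ 0.99  0.12 -0.01 -0.59]
 [-0.02  0.1  -1.    0.22]
 [-0.12  0.99  0.1  -0.4 ]
 [ 0.    0.    0.    1.  ]] (array([0.54, 0.45, 0.25]), array([ 0.12, -0.99, -0.08]))
(np.float64(345.60470376802687), np.float64(153.19388147724715)) (np.float64(301.8430896579947), np.float64(153.29355908196672)) (np.float64(289.3071511576499), np.float64(123.58041235754314))
```

View pics/w1.png

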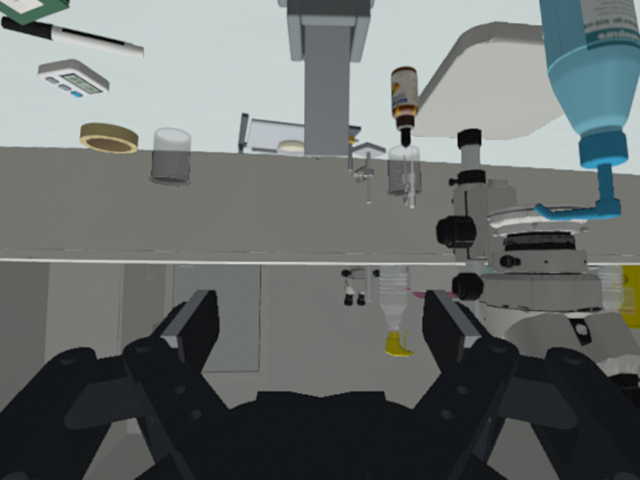

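Run:
```python
from h import *
to(target(7,68),(.579,.197,.112))
```

```text
turn [-0.01  0.05  0.  ] shift(old axes) [106.73   6.18 164.46] shift(new axes) [105.94   6.03 164.97] t 4.9 TCP target [0.56 0.34 0.17] at [0.54 0.45 0.33]
```

>>> {"fn": "jog_arm", "kwargs": {"plan": [{"dx": 30,"dy": 1,"dz": 15,"ax": 0,"ay": 0,"az": 0,"grip": 0},{"dx": 30,"dy": 2,"dz": 15,"ax": 0,"ay": 0,"az": 0,"grip": 0},{"dx": 30,"dy": 2,"dz": 20,"ax": 0,"ay": 0,"az": 0,"grip": 0},{"dx": 16,"dy": 0,"dz": 20,"ax": 0,"ay": 0,"az": 0,"grip": 0},{"dx": 0,"dy": 0,"dz": 25,"ax": 0,"ay": 0,"az": 0,"grip": 0},{"dx": 0,"dy": 0,"dz": 25,"ax": 0,"ay": 0,"az": 0,"grip": 0},{"dx": 0,"dy": 0,"dz": 25,"ax": 0,"ay": 0,"az": 0,"grip": 0},{"dx": 0,"dy": 0,"dz": 20,"ax": 0,"ay": 0,"az": 0,"grip": 0},{"dx": 0,"dy": 0,"dz": 0,"ax": 0,"ay": 0,"az": 0,"grip": 0},{"dx": 0,"dy": 0,"dz": 0,"ax": 0,"ay": 0,"az": 0,"grip": 0}]}}

```text
clock: 5.73
position: [0.5615, 0.3382, 0.1728]
ee_rot: [0.42, 0.551, 0.619, -0.37]
contact_force: [0.2, -0.1, -0.1]
width: 0.0856
gripper_force: 0.0
```

Run:
```python
from h import *
from rig import sensors,imaging
to(target(7,68),(.579,.197,.112)); print(sensors.get_state()["qpos"])
r=imaging.get_image("wrist");cv2.imwrite("pics/w2.png",r["image"][:,:,::-1])
```

```text
turn [-0.01  0.01 -0.04] shift(old axes) [ 3.07  0.19 -0.32] shift(new axes) [ 3.07  0.2  -0.32] t 5.7333 TCP target [0.56 0.34 0.17] at [0.56 0.34 0.17]
[ 0.67  0.82  1.46 -0.92  1.69  0.86]
```

View pics/w2.png

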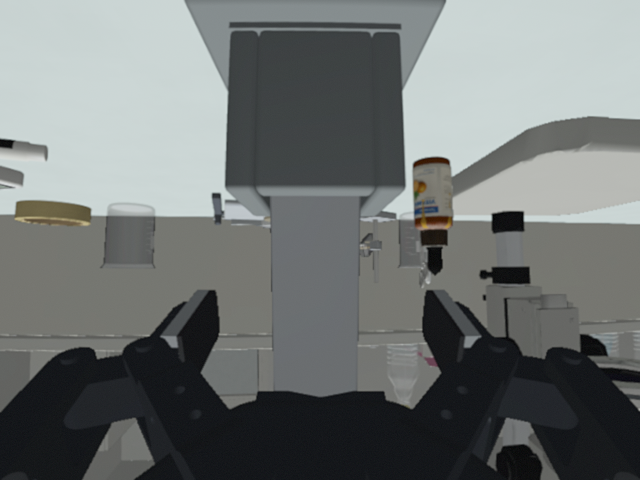

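>>> {"fn": "jog_arm", "kwargs": {"grip_force": 80, "plan": [{"dx": 0,"dy": 0,"dz": 0,"ax": 0,"ay": 0,"az": 0,"grip": 0.3},{"dx": 0,"dy": 0,"dz": 0,"ax": 0,"ay": 0,"az": 0,"grip": 0.5},{"dx": 0,"dy": 0,"dz": 0,"ax": 0,"ay": 0,"az": 0,"grip": 0.6},{"dx": 0,"dy": 0,"dz": 0,"ax": 0,"ay": 0,"az": 0,"grip": 1},{"dx": 0,"dy": 0,"dz": 0,"ax": 0,"ay": 0,"az": 0,"grip": 1},{"dx": 0,"dy": 0,"dz": 0,"ax": 0,"ay": 0,"az": 0,"grip": 1},{"dx": 0,"dy": 0,"dz": 0,"ax": 0,"ay": 0,"az": 0,"grip": 1},{"dx": 0,"dy": 0,"dz": 0,"ax": 0,"ay": 0,"az": 0,"grip": 1},{"dx": 0,"dy": 0,"dz": 0,"ax": 0,"ay": 0,"az": 0,"grip": 1},{"dx": 0,"dy": 0,"dz": 0,"ax": 0,"ay": 0,"az": 0,"grip": 1}]}}

```text
clock: 6.62
position: [0.5602, 0.3399, 0.1701]
ee_rot: [0.42, 0.549, 0.62, -0.371]
contact_force: [-1.2, 2.5, 4.3]
width: 0.0337
gripper_force: 82.0
```

>>> {"fn": "jog_arm", "kwargs": {"plan": [{"dx": -5,"dy": 0,"dz": -2,"ax": 0,"ay": 0,"az": 0,"grip": 1},{"dx": -9.3,"dy": 0,"dz": -3.75,"ax": 0,"ay": 0,"az": 0,"grip": 1},{"dx": -9.3,"dy": 0,"dz": -3.75,"ax": 0,"ay": 0,"az": 0,"grip": 1},{"dx": -9.3,"dy": 0,"dz": -3.75,"ax": 0,"ay": 0,"az": 0,"grip": 1},{"dx": -9.3,"dy": 0,"dz": -3.75,"ax": 0,"ay": 0,"az": 0,"grip": 1},{"dx": -9.3,"dy": 0,"dz": -3.75,"ax": 0,"ay": 0,"az": 0,"grip": 1},{"dx": -9.3,"dy": 0,"dz": -3.75,"ax": 0,"ay": 0,"az": 0,"grip": 1},{"dx": -9.3,"dy": 0,"dz": -3.75,"ax": 0,"ay": 0,"az": 0,"grip": 1},{"dx": -18.5,"dy": 0,"dz": -7.5,"ax": 0,"ay": 0,"az": 0,"grip": 1},{"dx": -18.5,"dy": 0,"dz": -7.5,"ax": 0,"ay": 0,"az": 0,"grip": 1},{"dx": -18.5,"dy": 0,"dz": -7.5,"ax": 0,"ay": 0,"az": 0,"grip": 1},{"dx": -9.3,"dy": 0,"dz": -3.75,"ax": 0,"ay": 0,"az": 0,"grip": 1},{"dx": 0,"dy": 0,"dz": 0,"ax": 0,"ay": 0,"az": 0,"grip": 1}]}}

```text
clock: 7.7
position: [0.5603, 0.3401, 0.3185]
ee_rot: [0.42, 0.55, 0.62, -0.369]
contact_force: [-0.5, -0.3, -1.2]
width: 0.0333
gripper_force: 81.6
```

Run:
```python
from h import *
from rig import sensors,imaging
s=sensors.get_state();print(s["position"],s["contact_force"],s["width"],s["clock"])
r=imaging.get_image("scene");i=r["image"][:,:,::-1]
r2=imaging.get_image("wrist")["image"][:,:,::-1]
a=cv2.resize(i[100:340,160:360],None,fx=2,fy=2)
cv2.imwrite("pics/s2.png",np.hstack([a,cv2.resize(r2,(400,480))]))
# board line fit from first top picture
t=pickle.load(open("v0.pkl","rb"))["top"]
h=cv2.cvtColor(t["image"],cv2.COLOR_RGB2HSV);sub=t["image"][185:265,380:410].astype(int)
for v in(195,210,225,240,255):
    g=t["image"][v-3:v+4,380:412].astype(float).mean(0); sat=g[:,1]-g[:,0]; print(v,np.round(sat).astype(int))
```

```text
[0.5602786  0.34012302 0.31845239] [-0.52626231 -0.31483805 -1.19285151] 0.03330329243918318 7.7
195 [6 6 6 6 6 6 6 7 6 6 6 5 7 5 5 5 4 1 1 1 2 1 1 2 2 2 3 2 1 2 2 2]
210 [6 6 6 6 6 6 6 5 6 5 6 5 6 4 2 2 2 1 2 2 1 2 1 3 2 2 1 2 2 2 2 2]
225 [5 6 5 6 6 5 6 6 5 5 4 2 2 1 1 2 2 3 2 2 2 2 3 2 2 2 2 1 2 3 2 1]
240 [6 5 6 6 5 6 6 5 4 2 1 1 1 2 1 2 2 2 2 2 2 2 2 2 3 2 2 3 2 2 3 2]
255 [7 6 6 6 6 4 3 3 2 3 3 2 3 2 2 2 1 2 2 2 2 2 1 2 1 1 2 2 2 2 2 1]
```

View pics/s2.png

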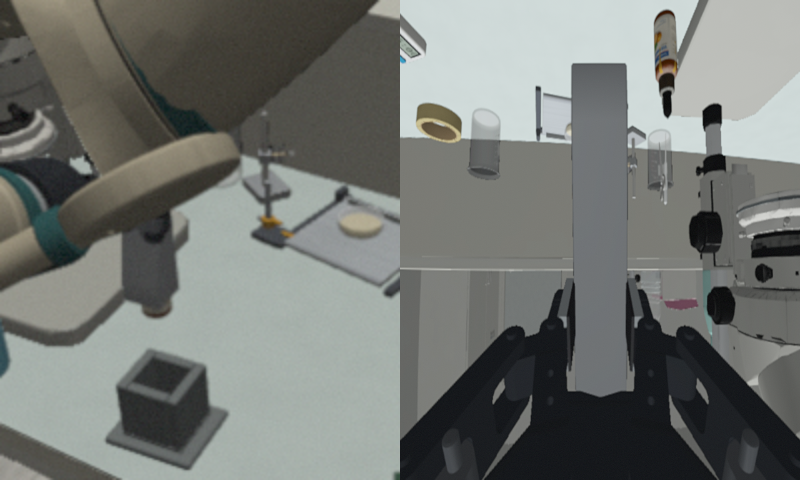

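Run:
```python
from h import *
t=pickle.load(open("v0.pkl","rb"))["top"]
P=np.array([onz(t,u,v,.013) for u,v in((396.5,195),(393.3,210),(390.5,225),(388,240),(385.6,255))])[:,:2]
k=np.polyfit(P[:,0],P[:,1],1);print(P*1e3,k)
th=np.degrees(np.arctan(k[0]));print("stand y azimuth",th)
th=-7.8
ex=np.array([np.sin(np.radians(th)),-np.cos(np.radians(th))]);ey=np.array([-ex[1],ex[0]])
o=np.array([.5574,np.polyval(k,.5574)]);print("o",o,"ex",ex,"ey",ey)
for n,p in(("lowfront",onz(t,386,264,.009)),("lowback",onz(t,467,278,.009)),("upback",onz(t,481,184,.009)),("upfr",onz(t,408,180,.012)),("dish",onz(t,440,218,.027))):
  q=p[:2]-o;print(n,q@ex*1e3,q@ey*1e3)
g=o-ex*(.120-.0265)
to(target(th,-22),(g[0],g[1],.0185+.06))
```

```text
[[ 603.90406643 -114.46483072]
 [ 576.76589213 -109.28977559]
 [ 549.72592263 -104.83967301]
 [ 522.78180237 -100.93383048]
 [ 495.92593102  -97.21479721]] [-0.15878281 -0.0180465 ]
stand y azimuth -9.022265059264642
o [ 0.5574     -0.10655204] ex [-0.13571557 -0.99074784] ey [ 0.99074784 -0.13571557]
lowfront 2.755605576300069 -77.76885340735195
lowback 148.53385562538432 -78.8449453142054
upback 148.3357047080656 91.83150437392798
upfr 17.76605238716797 77.39983605878368
dish 81.4872497427655 17.004634349442995
turn [ 1.07 14.92  2.52] shift(old axes) [-66.75 -47.88 413.72] shift(new axes) [-412.46   58.04  -66.52] t 7.8 TCP target [ 0.56 -0.07  0.22] at [0.56 0.34 0.32]
```

>>> {"fn": "jog_arm", "kwargs": {"plan": [{"dx": 0,"dy": 0,"dz": 0,"ax": 0.07,"ay": 0.93,"az": 0.16,"grip": 1},{"dx": 0,"dy": 0,"dz": 0,"ax": 0.07,"ay": 0.93,"az": 0.16,"grip": 1},{"dx": 0,"dy": 0,"dz": 0,"ax": 0.07,"ay": 0.93,"az": 0.16,"grip": 1},{"dx": 0,"dy": 0,"dz": 0,"ax": 0.07,"ay": 0.93,"az": 0.16,"grip": 1},{"dx": 0,"dy": 0,"dz": 0,"ax": 0.07,"ay": 0.93,"az": 0.16,"grip": 1},{"dx": 0,"dy": 0,"dz": 0,"ax": 0.07,"ay": 0.93,"az": 0.16,"grip": 1},{"dx": 0,"dy": 0,"dz": 0,"ax": 0.07,"ay": 0.93,"az": 0.16,"grip": 1},{"dx": 0,"dy": 0,"dz": 0,"ax": 0.07,"ay": 0.93,"az": 0.16,"grip": 1},{"dx": 0,"dy": 0,"dz": 0,"ax": 0.07,"ay": 0.93,"az": 0.16,"grip": 1},{"dx": 0,"dy": 0,"dz": 0,"ax": 0.07,"ay": 0.93,"az": 0.16,"grip": 1},{"dx": 0,"dy": 0,"dz": 0,"ax": 0.07,"ay": 0.93,"az": 0.16,"grip": 1},{"dx": 0,"dy": 0,"dz": 0,"ax": 0.07,"ay": 0.93,"az": 0.16,"grip": 1},{"dx": 0,"dy": 0,"dz": 0,"ax": 0.07,"ay": 0.93,"az": 0.16,"grip": 1},{"dx": 0,"dy": 0,"dz": 0,"ax": 0.07,"ay": 0.93,"az": 0.16,"grip": 1},{"dx": 0,"dy": 0,"dz": 0,"ax": 0.07,"ay": 0.93,"az": 0.16,"grip": 1},{"dx": 0,"dy": 0,"dz": 0,"ax": 0.07,"ay": 0.93,"az": 0.16,"grip": 1},{"dx": 0,"dy": 0,"dz": 0,"ax": 0,"ay": 0,"az": 0,"grip": 1},{"dx": 0,"dy": 0,"dz": 0,"ax": 0,"ay": 0,"az": 0,"grip": 1}]}}

```text
clock: 9.3
position: [0.5598, 0.339, 0.3133]
ee_rot: [-0.124, 0.743, 0.643, 0.139]
contact_force: [-0.3, 0.4, -1.1]
width: 0.0336
gripper_force: 81.6
```

```bash
cat >> h.py <<'E'
th=-8.5;O=np.array([.562,-.107])
ex=np.array([np.sin(np.radians(th)),-np.cos(np.radians(th))]);ey=np.array([-ex[1],ex[0]])
E
python3 - <<'E'
from h import *
g=O-ex*(.120-.0265)
to(target(th,-22),(g[0],g[1],.0185+.06))
E
```

```text
turn [-0.07  0.09  0.03] shift(old axes) [-410.77   66.22  -63.99] shift(new axes) [-409.92   68.12  -67.36] t 9.3 TCP target [ 0.57 -0.07  0.22] at [0.56 0.34 0.31]
```

>>> {"fn": "jog_arm", "kwargs": {"plan": [{"dx": -34,"dy": 5.5,"dz": -5.4,"ax": 0,"ay": 0.09,"az": 0,"grip": 1},{"dx": -34,"dy": 5.5,"dz": -5.4,"ax": -0.07,"ay": 0,"az": 0,"grip": 1},{"dx": -34,"dy": 5.5,"dz": -5.4,"ax": 0,"ay": 0,"az": 0,"grip": 1},{"dx": -34,"dy": 5.5,"dz": -5.4,"ax": 0,"ay": 0,"az": 0,"grip": 1},{"dx": -34,"dy": 5.5,"dz": -5.4,"ax": 0,"ay": 0,"az": 0,"grip": 1},{"dx": -34,"dy": 5.5,"dz": -5.4,"ax": 0,"ay": 0,"az": 0,"grip": 1},{"dx": -34,"dy": 5.5,"dz": -5.4,"ax": 0,"ay": 0,"az": 0,"grip": 1},{"dx": -34,"dy": 5.5,"dz": -5.4,"ax": 0,"ay": 0,"az": 0,"grip": 1},{"dx": -34,"dy": 5.5,"dz": -5.4,"ax": 0,"ay": 0,"az": 0,"grip": 1},{"dx": -34,"dy": 5.5,"dz": -5.4,"ax": 0,"ay": 0,"az": 0,"grip": 1},{"dx": -34,"dy": 5.5,"dz": -5.4,"ax": 0,"ay": 0,"az": 0,"grip": 1},{"dx": -34,"dy": 5.5,"dz": -5.4,"ax": 0,"ay": 0,"az": 0,"grip": 1},{"dx": 0,"dy": 0,"dz": 0,"ax": 0,"ay": 0,"az": 0,"grip": 1},{"dx": 0,"dy": 0,"dz": 0,"ax": 0,"ay": 0,"az": 0,"grip": 1}]}}

```text
clock: 10.47
position: [0.5685, -0.0691, 0.2201]
ee_rot: [-0.125, 0.742, 0.642, 0.146]
contact_force: [0.6, 0.3, -1.3]
width: 0.0338
gripper_force: 81.6
```

Run:
```python
from h import *
from rig import imaging
g=O-ex*(.120-.0265)
to(target(th,-22),(g[0],g[1],.0185))
t=imaging.get_image("top");s=imaging.get_image("scene");pickle.dump((t,s),open("v3.pkl","wb"))
a=cv2.resize(t["image"][100:290,280:500,::-1],None,fx=1.8,fy=1.8);b=cv2.resize(s["image"][110:300,230:450,::-1],None,fx=1.8,fy=1.8)
cv2.imwrite("pics/c3.png",np.hstack([a,b]))
```

```text
turn [ 0.01 -0.03  0.03] shift(old axes) [-24.66  -0.97  52.44] shift(new axes) [-24.5   -0.83  52.52] t 10.4667 TCP target [ 0.57 -0.07  0.16] at [ 0.57 -0.07  0.22]
```

View pics/c3.png

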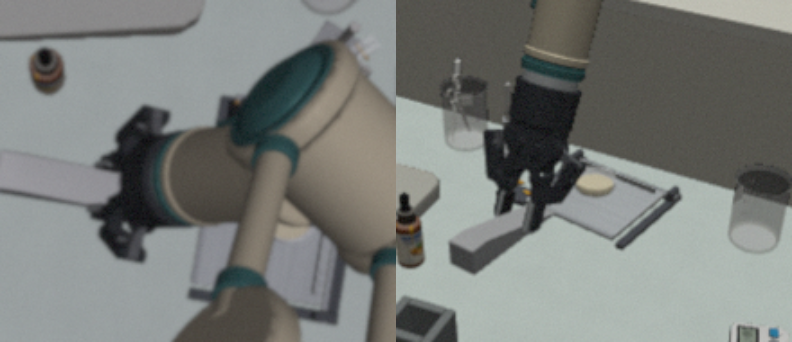

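>>> {"fn": "jog_arm", "kwargs": {"plan": [{"dx": -4,"dy": 0,"dz": 9,"ax": 0,"ay": 0,"az": 0,"grip": 1},{"dx": -4,"dy": 0,"dz": 9,"ax": 0,"ay": 0,"az": 0,"grip": 1},{"dx": -4,"dy": 0,"dz": 9,"ax": 0,"ay": 0,"az": 0,"grip": 1},{"dx": -4,"dy": 0,"dz": 9,"ax": 0,"ay": 0,"az": 0,"grip": 1},{"dx": -3,"dy": 0,"dz": 6,"ax": 0,"ay": 0,"az": 0,"grip": 1},{"dx": -1.5,"dy": 0,"dz": 3,"ax": 0,"ay": 0,"az": 0,"grip": 1},{"dx": 0,"dy": 0,"dz": 0,"ax": 0,"ay": 0,"az": 0,"grip": 1},{"dx": 0,"dy": 0,"dz": 0,"ax": 0,"ay": 0,"az": 0,"grip": 1}]}}

```text
clock: 11.23
position: [0.5682, -0.0694, 0.1715]
ee_rot: [-0.125, 0.742, 0.642, 0.147]
contact_force: [-0.1, -0.4, -1.4]
width: 0.0337
gripper_force: 81.6
```

>>> {"fn": "jog_arm", "kwargs": {"plan": [{"dx": -0.8,"dy": 0,"dz": 1.85,"ax": 0,"ay": 0,"az": 0,"grip": 1},{"dx": -0.8,"dy": 0,"dz": 1.85,"ax": 0,"ay": 0,"az": 0,"grip": 1},{"dx": 0,"dy": 0,"dz": 0,"ax": 0,"ay": 0,"az": 0,"grip": 1},{"dx": 0,"dy": 0,"dz": 0,"ax": 0,"ay": 0,"az": 0,"grip": 1}]}}

```text
clock: 11.57
position: [0.5681, -0.0696, 0.1679]
ee_rot: [-0.124, 0.742, 0.642, 0.148]
contact_force: [1.0, 0.1, -1.3]
width: 0.0338
gripper_force: 81.6
```

>>> {"fn": "jog_arm", "kwargs": {"plan": [{"dx": -0.8,"dy": 0,"dz": 1.85,"ax": 0,"ay": 0,"az": 0,"grip": 1},{"dx": -0.4,"dy": 0,"dz": 0.95,"ax": 0,"ay": 0,"az": 0,"grip": 1},{"dx": 0,"dy": 0,"dz": 0,"ax": 0,"ay": 0,"az": 0,"grip": 1},{"dx": 0,"dy": 0,"dz": 0,"ax": 0,"ay": 0,"az": 0,"grip": 1}]}}

```text
clock: 11.9
position: [0.5682, -0.0696, 0.1648]
ee_rot: [-0.124, 0.742, 0.642, 0.148]
contact_force: [0.2, -0.7, -0.7]
width: 0.0337
gripper_force: 81.7
```

>>> {"fn": "jog_arm", "kwargs": {"plan": [{"dx": -0.4,"dy": 0,"dz": 0.95,"ax": 0,"ay": 0,"az": 0,"grip": 1},{"dx": -0.4,"dy": 0,"dz": 0.95,"ax": 0,"ay": 0,"az": 0,"grip": 1},{"dx": 0,"dy": 0,"dz": 0,"ax": 0,"ay": 0,"az": 0,"grip": 1},{"dx": 0,"dy": 0,"dz": 0,"ax": 0,"ay": 0,"az": 0,"grip": 1}]}}

```text
clock: 12.23
position: [0.5681, -0.0697, 0.1645]
ee_rot: [-0.124, 0.741, 0.643, 0.148]
contact_force: [-4.4, -1.4, 12.3]
width: 0.0339
gripper_force: 83.2
```

>>> {"fn": "jog_arm", "kwargs": {"plan": [{"dx": 0,"dy": 0,"dz": 0,"ax": 0,"ay": 0,"az": 0,"grip": 0.5},{"dx": 0,"dy": 0,"dz": 0,"ax": 0,"ay": 0,"az": 0,"grip": 0.3},{"dx": 0,"dy": 0,"dz": 0,"ax": 0,"ay": 0,"az": 0,"grip": 0},{"dx": 0,"dy": 0,"dz": 0,"ax": 0,"ay": 0,"az": 0,"grip": 0},{"dx": 0,"dy": 0,"dz": 0,"ax": 0,"ay": 0,"az": 0,"grip": 0},{"dx": 0,"dy": 0,"dz": 0,"ax": 0,"ay": 0,"az": 0,"grip": 0},{"dx": 0,"dy": 0,"dz": -10,"ax": 0,"ay": 0,"az": 0,"grip": 0},{"dx": 0,"dy": 0,"dz": -25,"ax": 0,"ay": 0,"az": 0,"grip": 0},{"dx": 0,"dy": 0,"dz": -30,"ax": 0,"ay": 0,"az": 0,"grip": 0},{"dx": 20,"dy": 0,"dz": -30,"ax": 0,"ay": 0,"az": 0,"grip": 0},{"dx": 30,"dy": 0,"dz": -10,"ax": 0,"ay": -0.9,"az": 0,"grip": 0},{"dx": 38,"dy": 0,"dz": 0,"ax": 0,"ay": -0.9,"az": 0,"grip": 0},{"dx": 38,"dy": 0,"dz": 0,"ax": 0,"ay": -0.9,"az": 0,"grip": 0},{"dx": 38,"dy": 0,"dz": 0,"ax": 0,"ay": -0.9,"az": 0,"grip": 0},{"dx": 0,"dy": 0,"dz": 0,"ax": 0,"ay": 0,"az": 0,"grip": 0},{"dx": 0,"dy": 0,"dz": 0,"ax": 0,"ay": 0,"az": 0,"grip": 0}]}}

```text
clock: 13.57
position: [0.5843, 0.0504, 0.3024]
ee_rot: [-0.002, 0.754, 0.657, 0.007]
contact_force: [-0.4, -1.0, -0.3]
width: 0.0852
gripper_force: 0.0
```

Run:
```python
from h import *
from rig import imaging,sensors
g=O-ex*(.120+.0625)
to(target(th,0),(g[0],g[1],.020))
s=sensors.get_state();print(s["width"],s["contact_force"],"butt guess",g)
w=imaging.get_image("wrist");t=imaging.get_image("top");pickle.dump((w,t),open("v4.pkl","wb"))
c=np.r_[g,.033]
print("butt top guess in wrist",proj(w,c),"tip",proj(w,np.r_[O-ex*.045,.003]),"top",proj(t,c))
a=cv2.resize(w["image"][:,:,::-1],(480,360));b=cv2.resize(t["image"][140:260,310:430,::-1],(320,320))
b=cv2.copyMakeBorder(b,0,40,0,0,cv2.BORDER_CONSTANT)
cv2.imwrite("pics/c4.png",np.hstack([a,b]))
```

```text
turn [ 0.06 -0.11  0.1 ] shift(old axes) [ 21.95   0.63 127.68] shift(new axes) [ 23.49   1.18 127.4 ] t 13.5667 TCP target [0.59 0.07 0.17] at [0.58 0.05 0.3 ]
0.08520152431861626 [-0.38 -0.95 -0.25] butt guess [0.59 0.07]
butt top guess in wrist (np.float64(319.0971379755037), np.float64(207.10758551921947)) tip (np.float64(317.64741927354765), np.float64(352.11087431970395)) top (np.float64(290.6831390749121), np.float64(199.06690307170612))
```

View pics/c4.png

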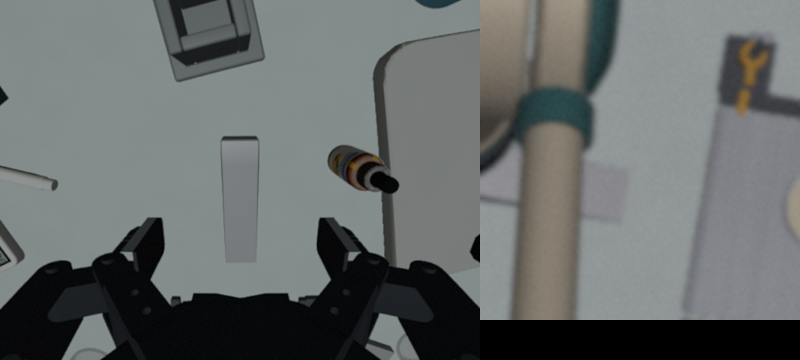

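Run:
```python
from h import *
w,t=pickle.load(open("v4.pkl","rb"))
k=4/3
for n,p,z in(("endL",(221,141),.033),("endR",(257,141),.033),("tipL",(225.5,262.5),.003),("tipR",(257,262.5),.003)):
    X=onz(w,p[0]*k,p[1]*k,z)[:2]-O;print(n,X@ex*1e3,X@ey*1e3)
```

```text
endL -195.78918083967338 -17.017716748770102
endR -196.09195223998395 16.190535952558324
tipL -47.07484464815461 -15.186660205287593
tipR -47.29407360459187 22.353680422908752
```

Run:
```python
from h import *
g=O-ex*.1835
to(target(th,0),(g[0],g[1],.022))
```

```text
turn [ 0.04 -0.11  0.04] shift(old axes) [ 26.45   0.46 124.7 ] shift(new axes) [ 27.89   0.86 124.38] t 13.6667 TCP target [0.59 0.07 0.18] at [0.58 0.05 0.3 ]
```

>>> {"fn": "jog_arm", "kwargs": {"plan": [{"dx": 12,"dy": 0.5,"dz": 0,"ax": 0.06,"ay": -0.11,"az": 0.1,"grip": 0},{"dx": 12,"dy": 0.5,"dz": 15,"ax": 0,"ay": 0,"az": 0,"grip": 0},{"dx": 0,"dy": 0,"dz": 30,"ax": 0,"ay": 0,"az": 0,"grip": 0},{"dx": 0,"dy": 0,"dz": 30,"ax": 0,"ay": 0,"az": 0,"grip": 0},{"dx": 0,"dy": 0,"dz": 25,"ax": 0,"ay": 0,"az": 0,"grip": 0},{"dx": 0,"dy": 0,"dz": 0,"ax": 0,"ay": 0,"az": 0,"grip": 0},{"dx": 0,"dy": 0,"dz": 0,"ax": 0,"ay": 0,"az": 0,"grip": 0}]}}

```text
clock: 14.25
position: [0.5884, 0.0686, 0.2002]
ee_rot: [-0.002, 0.761, 0.649, -0.002]
contact_force: [0.7, 0.1, 0.2]
width: 0.0852
gripper_force: 0.0
```

Run:
```python
from h import *
g=O-ex*.1835
to(target(th,0),(g[0],g[1],.022))
```

```text
turn [-0.05  0.   -0.09] shift(old axes) [ 5.92 -0.04 23.17] shift(new axes) [ 5.91 -0.11 23.17] t 14.25 TCP target [0.59 0.07 0.18] at [0.59 0.07 0.2 ]
```

>>> {"fn": "jog_arm", "kwargs": {"grip_force": 60, "plan": [{"dx": 6,"dy": 0,"dz": 5,"ax": 0,"ay": 0,"az": -0.09,"grip": 0},{"dx": 0,"dy": 0,"dz": 10,"ax": 0,"ay": 0,"az": 0,"grip": 0},{"dx": 0,"dy": 0,"dz": 8,"ax": 0,"ay": 0,"az": 0,"grip": 0},{"dx": 0,"dy": 0,"dz": 0,"ax": 0,"ay": 0,"az": 0,"grip": 0},{"dx": 0,"dy": 0,"dz": 0,"ax": 0,"ay": 0,"az": 0,"grip": 0.3},{"dx": 0,"dy": 0,"dz": 0,"ax": 0,"ay": 0,"az": 0,"grip": 0.5},{"dx": 0,"dy": 0,"dz": 0,"ax": 0,"ay": 0,"az": 0,"grip": 1},{"dx": 0,"dy": 0,"dz": 0,"ax": 0,"ay": 0,"az": 0,"grip": 1},{"dx": 0,"dy": 0,"dz": 0,"ax": 0,"ay": 0,"az": 0,"grip": 1},{"dx": 0,"dy": 0,"dz": 0,"ax": 0,"ay": 0,"az": 0,"grip": 1},{"dx": 0,"dy": 0,"dz": 0,"ax": 0,"ay": 0,"az": 0,"grip": 1}]}}

```text
clock: 15.17
position: [0.5901, 0.0768, 0.1791]
ee_rot: [-0.0, 0.757, 0.654, 0.0]
contact_force: [0.3, -0.3, 4.0]
width: 0.0348
gripper_force: 61.6
```

Run:
```python
from h import *
from rig import sensors,imaging
g=O-ex*.1835
to(target(th,0),(g[0],g[1],.022)); s=sensors.get_state();print(s["contact_force"],s["gripper_force"],s["width"])
t,s=pickle.load(open("v0.pkl","rb"))["top"],imaging.get_image("scene")
m=lambda im:cv2.inRange(cv2.cvtColor(im,cv2.COLOR_RGB2HSV),(10,130,90),(30,255,255))
for n,r,(x0,y0,x1,y1) in(("t",t,(395,140,425,190)),("s0",pickle.load(open("v0.pkl","rb"))["scene"],(280,200,310,235)),("s",s,(280,200,310,235))):
    k=m(r["image"][y0:y1,x0:x1]); c,l,st,ce=cv2.connectedComponentsWithStats(k)
    print(n,[(st[i].tolist(),(ce[i]+[x0,y0]).round(1)) for i in range(1,c)])
```

```text
turn [-0.   -0.    0.03] shift(old axes) [-2.43 -0.66  2.11] shift(new axes) [-2.43 -0.66  2.11] t 15.1667 TCP target [0.59 0.07 0.18] at [0.59 0.08 0.18]
[ 0.27 -0.25  3.98] 61.61572024466295 0.03482658665719441
t [([12, 17, 10, 15, 58], array([411. , 163.6])), ([12, 34, 4, 7, 19], array([408.2, 177. ]))]
s0 [([11, 8, 9, 4, 19], array([294.6, 209.8])), ([21, 16, 5, 2, 8], array([303. , 216.5]))]
s [([11, 9, 9, 3, 21], array([294.7, 210. ])), ([21, 16, 5, 2, 7], array([302.9, 216.6]))]
```

>>> {"fn": "jog_arm", "kwargs": {"plan": [{"dx": -10,"dy": -0.3,"dz": -0.5,"ax": 0,"ay": 0,"az": 0,"grip": 1},{"dx": -15,"dy": -0.3,"dz": 0,"ax": 0,"ay": 0,"az": 0,"grip": 1},{"dx": -15,"dy": 0,"dz": 0,"ax": 0,"ay": 0,"az": 0,"grip": 1},{"dx": -15,"dy": 0,"dz": 0,"ax": 0,"ay": 0,"az": 0,"grip": 1},{"dx": -5,"dy": 0,"dz": 0,"ax": 0,"ay": 0,"az": 0,"grip": 1},{"dx": -4,"dy": 0,"dz": 0,"ax": 0,"ay": 0,"az": 0,"grip": 1},{"dx": -4,"dy": 0,"dz": 0,"ax": 0,"ay": 0,"az": 0,"grip": 1},{"dx": -4,"dy": 0,"dz": 0,"ax": 0,"ay": 0,"az": 0,"grip": 1},{"dx": -4,"dy": 0,"dz": 0,"ax": 0,"ay": 0,"az": 0,"grip": 1},{"dx": -4,"dy": 0,"dz": 0,"ax": 0,"ay": 0,"az": 0,"grip": 1},{"dx": 0,"dy": 0,"dz": 0,"ax": 0,"ay": 0,"az": 0,"grip": 1},{"dx": 0,"dy": 0,"dz": 0,"ax": 0,"ay": 0,"az": 0,"grip": 1}]}}

```text
clock: 16.22
position: [0.5777, -0.0015, 0.1791]
ee_rot: [-0.001, 0.757, 0.654, 0.0]
contact_force: [0.3, 5.3, 4.6]
width: 0.0352
gripper_force: 61.7
```

>>> {"fn": "jog_arm", "kwargs": {"plan": [{"dx": -4,"dy": 0,"dz": 0,"ax": 0,"ay": 0,"az": 0,"grip": 1},{"dx": -4,"dy": 0,"dz": 0,"ax": 0,"ay": 0,"az": 0,"grip": 1},{"dx": -4,"dy": 0,"dz": 0,"ax": 0,"ay": 0,"az": 0,"grip": 1},{"dx": -4,"dy": 0,"dz": 0,"ax": 0,"ay": 0,"az": 0,"grip": 1},{"dx": -4,"dy": 0,"dz": 0,"ax": 0,"ay": 0,"az": 0,"grip": 1},{"dx": -4,"dy": 0,"dz": 0,"ax": 0,"ay": 0,"az": 0,"grip": 1},{"dx": -4,"dy": 0,"dz": 0,"ax": 0,"ay": 0,"az": 0,"grip": 1},{"dx": -4,"dy": 0,"dz": 0,"ax": 0,"ay": 0,"az": 0,"grip": 1},{"dx": -4,"dy": 0,"dz": 0,"ax": 0,"ay": 0,"az": 0,"grip": 1},{"dx": 0,"dy": 0,"dz": 0,"ax": 0,"ay": 0,"az": 0,"grip": 1},{"dx": 0,"dy": 0,"dz": 0,"ax": 0,"ay": 0,"az": 0,"grip": 1}]}}

```text
clock: 17.13
position: [0.5725, -0.0368, 0.1791]
ee_rot: [-0.001, 0.757, 0.654, 0.0]
contact_force: [1.3, 6.3, 5.1]
width: 0.0353
gripper_force: 61.8
```

Run:
```python
from h import *
from rig import sensors,imaging
s=sensors.get_state();p=s["position"][:2]-O;print("butt ex,ey mm",p@ex*1e3,p@ey*1e3,s["position"],s["contact_force"],s["clock"])
s=imaging.get_image("scene");r0=pickle.load(open("v0.pkl","rb"))["scene"]
m=lambda im:cv2.inRange(cv2.cvtColor(im,cv2.COLOR_RGB2HSV),(10,130,90),(30,255,255))
k=m(s["image"][195:235,280:312]);c,l,st,ce=cv2.connectedComponentsWithStats(k);print([(st[i].tolist(),ce[i]+[280,195]) for i in range(1,c)])
cv2.imwrite("pics/c5.png",np.hstack([cv2.resize(r["image"][190:240,270:320,::-1],(400,400),interpolation=cv2.INTER_CUBIC) for r in(r0,s)]))
```

```text
butt ex,ey mm -70.92441109316239 -0.032178871852737156 [ 0.57245147 -0.03684988  0.17913272] [1.33401697 6.29185765 5.13000546] 17.1333
[]
```

>>> {"fn": "jog_arm", "kwargs": {"plan": [{"dx": 0,"dy": 0,"dz": 0,"ax": 0,"ay": 0,"az": 0,"grip": 0.4},{"dx": 0,"dy": 0,"dz": 0,"ax": 0,"ay": 0,"az": 0,"grip": 0.2},{"dx": 0,"dy": 0,"dz": 0,"ax": 0,"ay": 0,"az": 0,"grip": 0},{"dx": 0,"dy": 0,"dz": 0,"ax": 0,"ay": 0,"az": 0,"grip": 0},{"dx": 0,"dy": 0,"dz": 0,"ax": 0,"ay": 0,"az": 0,"grip": 0},{"dx": 0,"dy": 0,"dz": -15,"ax": 0,"ay": 0,"az": 0,"grip": 0},{"dx": 0,"dy": 0,"dz": -30,"ax": 0,"ay": 0,"az": 0,"grip": 0},{"dx": 5,"dy": 0,"dz": -35,"ax": 0,"ay": 0,"az": 0,"grip": 0},{"dx": 25,"dy": 0,"dz": -10,"ax": 0,"ay": 0,"az": 0,"grip": 0},{"dx": 38,"dy": 10,"dz": 0,"ax": 0,"ay": 0,"az": 0,"grip": 0},{"dx": 38,"dy": 10,"dz": 0,"ax": 0,"ay": 0,"az": 0,"grip": 0},{"dx": 24,"dy": 20,"dz": 0,"ax": 0,"ay": 0,"az": 0,"grip": 0},{"dx": 0,"dy": 0,"dz": 0,"ax": 0,"ay": 0,"az": 0,"grip": 0}]}}

```text
clock: 18.27
position: [0.6342, 0.0887, 0.2692]
ee_rot: [0.001, 0.755, 0.655, 0.003]
contact_force: [0.3, 0.3, -0.0]
width: 0.0851
gripper_force: 0.0
```

>>> {"fn": "jog_arm", "kwargs": {"plan": [{"dx": 0,"dy": 0,"dz": 0,"ax": 0,"ay": -0.95,"az": 0,"grip": 0},{"dx": 0,"dy": 0,"dz": 0,"ax": 0,"ay": -0.95,"az": 0,"grip": 0},{"dx": 0,"dy": 0,"dz": 0,"ax": 0,"ay": -0.95,"az": 0,"grip": 0},{"dx": 0,"dy": 0,"dz": 0,"ax": 0,"ay": -0.95,"az": 0,"grip": 0},{"dx": 0,"dy": 0,"dz": 0,"ax": 0,"ay": -0.95,"az": 0,"grip": 0},{"dx": 0,"dy": 0,"dz": 0,"ax": 0,"ay": -0.95,"az": 0,"grip": 0},{"dx": 0,"dy": 0,"dz": 0,"ax": 0,"ay": -0.95,"az": 0,"grip": 0},{"dx": 0,"dy": 0,"dz": 0,"ax": 0,"ay": -0.95,"az": 0,"grip": 0},{"dx": 0,"dy": 0,"dz": 0,"ax": 0,"ay": -0.95,"az": 0,"grip": 0},{"dx": 0,"dy": 0,"dz": 0,"ax": 0,"ay": -0.95,"az": 0,"grip": 0},{"dx": 30,"dy": 0,"dz": 12,"ax": 0,"ay": 0,"az": 0,"grip": 0},{"dx": 30,"dy": 0,"dz": 12,"ax": 0,"ay": 0,"az": 0,"grip": 0},{"dx": 0,"dy": 0,"dz": 0,"ax": 0,"ay": 0,"az": 0,"grip": 0},{"dx": 0,"dy": 0,"dz": 0,"ax": 0,"ay": 0,"az": 0,"grip": 0}]}}

```text
clock: 19.43
position: [0.6322, 0.0969, 0.2041]
ee_rot: [0.311, 0.663, 0.575, -0.364]
contact_force: [1.1, -0.9, 1.1]
width: 0.0854
gripper_force: 0.0
```

```bash
cat > look.py <<'E'
from h import *
from rig import sensors,imaging
import sys
s=sensors.get_state();print(s["position"],s["contact_force"],s["clock"],s["qpos"])
w=imaging.get_image("wrist");pickle.dump(w,open(sys.argv[1]+".pkl","wb"))
G=O+.012*ex+.106*ey
for z in(.02,.035,.078):print("gauge post",z,proj(w,np.r_[G,z]))
k=cv2.inRange(cv2.cvtColor(w["image"],cv2.COLOR_RGB2HSV),(10,110,60),(32,255,255));c,l,st,ce=cv2.connectedComponentsWithStats(k)
print([(st[i].tolist(),ce[i].round(1).tolist()) for i in range(1,c) if st[i][4]>8])
u,v=map(int,proj(w,np.r_[G-.03*ey,.03]));x0=min(max(u-60,0),520);y0=min(max(v-45,0),390)
print("crop",x0,y0)
cv2.imwrite("pics/"+sys.argv[1]+".png",cv2.resize(w["image"][y0:y0+90,x0:x0+120,::-1],(720,540),interpolation=cv2.INTER_CUBIC))
E
python3 look.py g1
```

```text
[0.63222404 0.09687857 0.20408811] [ 1.10808443 -0.86607608  1.1264759 ] 19.4333 [ 0.27282653  0.70480748  1.53552824 -0.87591796  1.50376361  0.76427542]
gauge post 0.02 (np.float64(409.50075833225475), np.float64(186.07025912125965))
gauge post 0.035 (np.float64(410.9615349226196), np.float64(204.84624893798258))
gauge post 0.078 (np.float64(415.24250488011575), np.float64(262.51302797540217))
[([565, 0, 20, 46, 310], [572.7, 15.6]), ([385, 183, 37, 20, 418], [407.8, 192.5]), ([362, 192, 20, 6, 90], [371.6, 194.3])]
crop 309 153
```

View pics/g1.png

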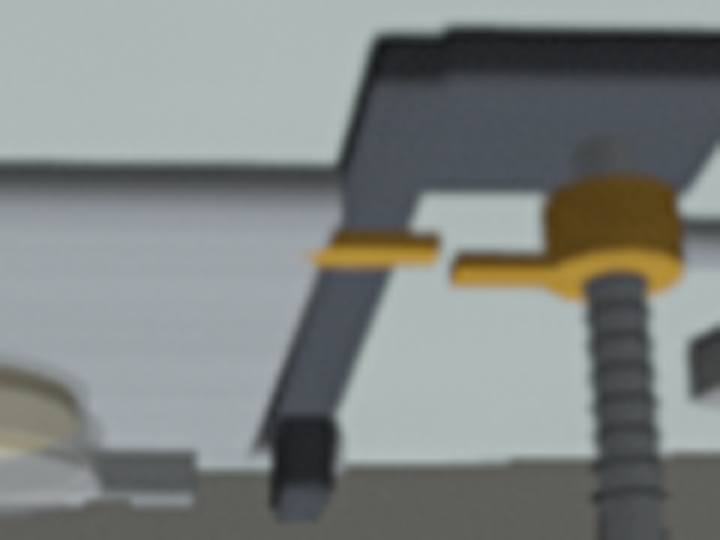

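```bash
cat > ht.py <<'E'
from h import *
import sys
w=pickle.load(open(sys.argv[1]+".pkl","rb"));x0,y0=309,153
def onp(u,v,d):
    o,r=ray(w,u,v);n=np.r_[ex,0];t=(d-(o-np.r_[O,0])@n)/(r@n);return o+t*r
a=list(map(float,sys.argv[2:]))
x0,y0=a[:2]
for (u,v) in((a[2],a[3]),(a[4],a[5])):
    X=onp(x0+u/6-.4,y0+v/6-.4,.012);print("ey,z mm",(X[:2]-O)@ey*1e3,X[2]*1e3)
# column profile
im=w["image"].astype(int)
for c in(379,381,386,388,392,395):print(c,[tuple(p) for p in im[186:204,c]] if 0 else (im[186:204,c,0]-im[186:204,c,2]).tolist())
E
python3 ht.py g1 309 153 435 244 455 262; python3 ht.py g1 309 153 435 262 455 282|head -2
```

```text
ey,z mm 84.46755607303953 26.045489257069203
ey,z mm 86.81855968931877 28.4156162784711
379 [-9, -10, -10, -9, -9, 1, 30, 71, 105, 118, 88, 30, -3, -11, -9, -9, -9, -9]
381 [-10, -9, -9, -10, -8, 2, 24, 46, 70, 74, 47, 11, -7, -11, -10, -9, -9, -9]
386 [-9, -9, -9, -10, -9, -10, -9, -10, -1, 23, 63, 96, 117, 113, 62, 6, -10, -10]
388 [-10, -9, -9, -9, -10, -10, -9, -9, -1, 23, 61, 93, 115, 112, 60, 6, -10, -10]
392 [-10, -9, -9, -9, -9, -10, -10, -9, -2, 20, 58, 93, 114, 111, 61, 5, -9, -10]
395 [-9, -9, -9, -10, -9, -9, -10, -10, -4, 16, 58, 93, 113, 112, 61, 6, -10, -10]
ey,z mm 84.35530100118089 28.440192216277303
ey,z mm 86.68731113438864 31.060958147197184
```

>>> {"fn": "jog_arm", "kwargs": {"plan": [{"dx": -30,"dy": 0,"dz": -12,"ax": 0,"ay": 0,"az": 0,"grip": 0},{"dx": -30,"dy": 0,"dz": -12,"ax": 0,"ay": 0,"az": 0,"grip": 0},{"dx": 0,"dy": 0,"dz": 0,"ax": 0,"ay": 0.95,"az": 0,"grip": 0},{"dx": 0,"dy": 0,"dz": 0,"ax": 0,"ay": 0.95,"az": 0,"grip": 0},{"dx": 0,"dy": 0,"dz": 0,"ax": 0,"ay": 0.95,"az": 0,"grip": 0},{"dx": 0,"dy": 0,"dz": 0,"ax": 0,"ay": 0.95,"az": 0,"grip": 0},{"dx": 0,"dy": 0,"dz": 0,"ax": 0,"ay": 0.95,"az": 0,"grip": 0},{"dx": 0,"dy": 0,"dz": 0,"ax": 0,"ay": 0.95,"az": 0,"grip": 0},{"dx": 0,"dy": 0,"dz": 0,"ax": 0,"ay": 0.95,"az": 0,"grip": 0},{"dx": 0,"dy": 0,"dz": 0,"ax": 0,"ay": 0.95,"az": 0,"grip": 0},{"dx": 0,"dy": 0,"dz": 0,"ax": 0,"ay": 0.95,"az": 0,"grip": 0},{"dx": 0,"dy": 0,"dz": 0,"ax": 0,"ay": 0.95,"az": 0,"grip": 0},{"dx": 0,"dy": 0,"dz": 0,"ax": 0,"ay": 0,"az": 0,"grip": 0},{"dx": 0,"dy": 0,"dz": 0,"ax": 0,"ay": 0,"az": 0,"grip": 0}]}}

```text
clock: 20.65
position: [0.6308, 0.0832, 0.2713]
ee_rot: [0.001, 0.757, 0.653, -0.0]
contact_force: [0.2, -0.7, -0.3]
width: 0.0856
gripper_force: 0.0
```

Run:
```python
from h import *
to(target(th,0),(.5725,-.0368,.0242))
```

```text
turn [0.01 0.02 0.01] shift(old axes) [-127.03  -40.22   92.36] shift(new axes) [-127.32  -39.89   92.11] t 20.65 TCP target [ 0.57 -0.04  0.18] at [0.63 0.08 0.27]
```

>>> {"fn": "jog_arm", "kwargs": {"plan": [{"dx": -30,"dy": -10,"dz": 0,"ax": 0,"ay": 0,"az": 0,"grip": 0},{"dx": -34,"dy": -10,"dz": 0,"ax": 0,"ay": 0,"az": 0,"grip": 0},{"dx": -34,"dy": -10,"dz": 0,"ax": 0,"ay": 0,"az": 0,"grip": 0},{"dx": -29,"dy": -10,"dz": 0,"ax": 0,"ay": 0,"az": 0,"grip": 0},{"dx": 0,"dy": 0,"dz": 20,"ax": 0,"ay": 0,"az": 0,"grip": 0},{"dx": 0,"dy": 0,"dz": 30,"ax": 0,"ay": 0,"az": 0,"grip": 0},{"dx": 0,"dy": 0,"dz": 27,"ax": 0,"ay": 0,"az": 0,"grip": 0},{"dx": 0,"dy": 0,"dz": 14,"ax": 0,"ay": 0,"az": 0,"grip": 0},{"dx": 0,"dy": 0,"dz": 0,"ax": 0,"ay": 0,"az": 0,"grip": 0},{"dx": 0,"dy": 0,"dz": 0,"ax": 0,"ay": 0,"az": 0,"grip": 0}]}}

```text
clock: 21.48
position: [0.5728, -0.0348, 0.178]
ee_rot: [-0.001, 0.756, 0.654, -0.002]
contact_force: [-0.2, 0.4, -0.3]
width: 0.0854
gripper_force: 0.0
```

>>> {"fn": "jog_arm", "kwargs": {"plan": [{"dx": 0,"dy": 0,"dz": 0,"ax": 0,"ay": 0,"az": 0,"grip": 0.3},{"dx": 0,"dy": 0,"dz": 0,"ax": 0,"ay": 0,"az": 0,"grip": 0.5},{"dx": 0,"dy": 0,"dz": 0,"ax": 0,"ay": 0,"az": 0,"grip": 1},{"dx": 0,"dy": 0,"dz": 0,"ax": 0,"ay": 0,"az": 0,"grip": 1},{"dx": 0,"dy": 0,"dz": 0,"ax": 0,"ay": 0,"az": 0,"grip": 1},{"dx": 0,"dy": 0,"dz": 0,"ax": 0,"ay": 0,"az": 0,"grip": 1},{"dx": 0,"dy": 0,"dz": 0,"ax": 0,"ay": 0,"az": 0,"grip": 1}]}}

```text
clock: 22.07
position: [0.5731, -0.035, 0.1792]
ee_rot: [0.0, 0.757, 0.654, 0.0]
contact_force: [-1.3, 0.8, 4.5]
width: 0.0351
gripper_force: 61.1
```

>>> {"fn": "jog_arm", "kwargs": {"plan": [{"dx": -3,"dy": 0,"dz": 0,"ax": 0,"ay": 0,"az": 0,"grip": 1},{"dx": -3,"dy": 0,"dz": 0,"ax": 0,"ay": 0,"az": 0,"grip": 1},{"dx": -3,"dy": 0,"dz": 0,"ax": 0,"ay": 0,"az": 0,"grip": 1},{"dx": -2.5,"dy": 0,"dz": 0,"ax": 0,"ay": 0,"az": 0,"grip": 1},{"dx": 0,"dy": 0,"dz": 0,"ax": 0,"ay": 0,"az": 0,"grip": 1},{"dx": 0,"dy": 0,"dz": 0,"ax": 0,"ay": 0,"az": 0,"grip": 1},{"dx": 0,"dy": 0,"dz": 0,"ax": 0,"ay": 0,"az": 0,"grip": 1}]}}

```text
clock: 22.65
position: [0.5717, -0.0449, 0.1792]
ee_rot: [-0.001, 0.757, 0.653, 0.002]
contact_force: [1.4, 7.7, 4.9]
width: 0.0352
gripper_force: 61.0
```

Moved 10 mm; 1.3 mm more, then release and look the same way.

>>> {"fn": "jog_arm", "kwargs": {"plan": [{"dx": -1.3,"dy": 0,"dz": 0,"ax": 0,"ay": 0,"az": 0,"grip": 1},{"dx": 0,"dy": 0,"dz": 0,"ax": 0,"ay": 0,"az": 0,"grip": 1},{"dx": 0,"dy": 0,"dz": 0,"ax": 0,"ay": 0,"az": 0,"grip": 0.4},{"dx": 0,"dy": 0,"dz": 0,"ax": 0,"ay": 0,"az": 0,"grip": 0.2},{"dx": 0,"dy": 0,"dz": 0,"ax": 0,"ay": 0,"az": 0,"grip": 0},{"dx": 0,"dy": 0,"dz": 0,"ax": 0,"ay": 0,"az": 0,"grip": 0},{"dx": 0,"dy": 0,"dz": 0,"ax": 0,"ay": 0,"az": 0,"grip": 0},{"dx": 0,"dy": 0,"dz": -15,"ax": 0,"ay": 0,"az": 0,"grip": 0},{"dx": 0,"dy": 0,"dz": -30,"ax": 0,"ay": 0,"az": 0,"grip": 0},{"dx": 5,"dy": 0,"dz": -35,"ax": 0,"ay": 0,"az": 0,"grip": 0},{"dx": 35,"dy": 0,"dz": -10,"ax": 0,"ay": 0,"az": 0,"grip": 0},{"dx": 38,"dy": 10,"dz": 0,"ax": 0,"ay": 0,"az": 0,"grip": 0},{"dx": 38,"dy": 10,"dz": 0,"ax": 0,"ay": 0,"az": 0,"grip": 0},{"dx": 24,"dy": 20,"dz": 0,"ax": 0,"ay": 0,"az": 0,"grip": 0},{"dx": 0,"dy": 0,"dz": 0,"ax": 0,"ay": 0,"az": 0,"grip": 0}]}}

```text
clock: 23.9
position: [0.6343, 0.0889, 0.2683]
ee_rot: [0.001, 0.755, 0.655, 0.003]
contact_force: [-0.2, -0.0, 0.8]
width: 0.0851
gripper_force: 0.0
```

>>> {"fn": "jog_arm", "kwargs": {"plan": [{"dx": 0,"dy": 0,"dz": 0,"ax": 0,"ay": -0.95,"az": 0,"grip": 0},{"dx": 0,"dy": 0,"dz": 0,"ax": 0,"ay": -0.95,"az": 0,"grip": 0},{"dx": 0,"dy": 0,"dz": 0,"ax": 0,"ay": -0.95,"az": 0,"grip": 0},{"dx": 0,"dy": 0,"dz": 0,"ax": 0,"ay": -0.95,"az": 0,"grip": 0},{"dx": 0,"dy": 0,"dz": 0,"ax": 0,"ay": -0.95,"az": 0,"grip": 0},{"dx": 0,"dy": 0,"dz": 0,"ax": 0,"ay": -0.95,"az": 0,"grip": 0},{"dx": 0,"dy": 0,"dz": 0,"ax": 0,"ay": -0.95,"az": 0,"grip": 0},{"dx": 0,"dy": 0,"dz": 0,"ax": 0,"ay": -0.95,"az": 0,"grip": 0},{"dx": 0,"dy": 0,"dz": 0,"ax": 0,"ay": -0.95,"az": 0,"grip": 0},{"dx": 0,"dy": 0,"dz": 0,"ax": 0,"ay": -0.95,"az": 0,"grip": 0},{"dx": 30,"dy": 0,"dz": 12,"ax": 0,"ay": 0,"az": 0,"grip": 0},{"dx": 30,"dy": 0,"dz": 12,"ax": 0,"ay": 0,"az": 0,"grip": 0},{"dx": 0,"dy": 0,"dz": 0,"ax": 0,"ay": 0,"az": 0,"grip": 0},{"dx": 0,"dy": 0,"dz": 0,"ax": 0,"ay": 0,"az": 0,"grip": 0}]}}

```text
clock: 25.07
position: [0.6323, 0.097, 0.2031]
ee_rot: [0.311, 0.664, 0.575, -0.363]
contact_force: [0.6, -0.5, -0.4]
width: 0.0854
gripper_force: 0.0
```

```bash
python3 look.py g2
```

```text
[0.63228526 0.09703695 0.20309066] [ 0.59788642 -0.4798335  -0.37475797] 25.0667 [ 0.27298982  0.70606905  1.53583056 -0.87573011  1.50281467  0.76572056]
gauge post 0.02 (np.float64(409.55563340464994), np.float64(187.43342609085335))
gauge post 0.035 (np.float64(411.01655121000596), np.float64(206.244553874511))
gauge post 0.078 (np.float64(415.2968864699342), np.float64(264.01291196087345))
[([566, 0, 21, 47, 325], [573.4, 17.1]), ([385, 184, 38, 20, 435], [407.4, 193.9]), ([362, 196, 20, 6, 92], [371.4, 198.5])]
crop 309 154
```

View pics/g2.png

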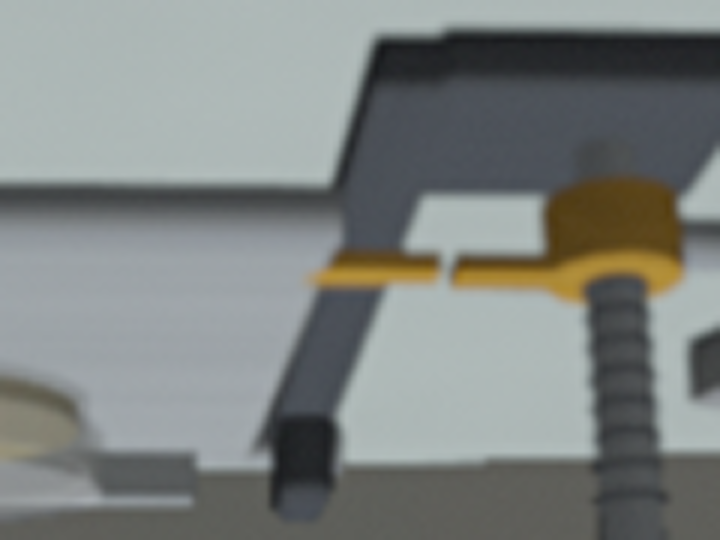

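The tongue (rows 252–283 near x 438) and the mark's blade (rows 257–285 near x 455) are now level to within about 0.6 mm. The dish is still on the board, and the gripper is clear.

```bash
python3 -c "
from rig import manip
print(manip.sign_off())"
```

```text
the job is handed in; nothing more can be done
None
```

The job is handed in at about 25 s: the wedge was laid flat on the table, let go, taken again and slid under the board. My last picture showed the tongue level with the mark to about 0.6 mm, the dish still on the board and the arm clear; I got no verdict back, and did not re-measure the dropper bottle and beaker at the end.

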